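Load a mortar cube into the clamp cradle and clamp it home

TASK

Set the grey mortar cube squarely and right side up into the square socket of the clamp cradle while the clamp stands open, and let go of it. Then swing the hinged clamp over and press its black cross bar down, with about 13 N and never more than 20 N, until the cube is driven down fully home against its spring and stays gripped firmly under the clamp when you let go. Leave the other things on the bench where they are.

Things in the scene. Friction and masses are not known exactly. Their poses are not given: they have to be found in the camera images.
- cube: grey hardened mortar cube, 50 x 50 x 50 mm, about 0.26 kg (varies by a fifth), standing on the bench to the right of the clamp cradle (which stands just right of the glass-walled balance, 0.3 m tall), turned up to 0.7 rad. Origin: centre of its underside, z up.
- cradle: clamp cradle fixed to the bench: dark steel plate 175 x 70 x 12 mm carrying a bare aluminium block (68 x 68 mm, top 36 mm above the bench) with a square socket 53 x 53 mm, open at the top, 3 mm bevel. Origin: on the bench under the socket's middle; x points level from the socket to the clamp's hinge (away from the robot), y to the left of that, z up; socket sides lie along x and y.
- seat_home (a point): middle of the socket, 14 mm above the bench: where the cube's underside is when fully home. A sprung plate fills the socket's floor: at rest its top is 8 mm above this point, so the cube set on it stands about 36 mm out of the block (its weight sinks it up to 1 mm); about 4 N starts the plate, 8 N has it down on its stop.
- clamp_stand: the clamp's steel stand, fixed on the cradle's plate, with all that it carries (arm, cross bar, screw, rubber foot). Origin: foot of the stand, 12 mm above the bench, 90 mm from the socket's middle along the cradle's x; axes as the cradle's.
- clamp (a joint): angle of the clamp arm, rad: 0 is level over the socket, positive is open (1.57 upright, more leans away from the socket); range -0.25 to 1.9. The hinge is stiff: the arm stays wherever it is left and takes 7 to 8 N at the cross bar, square to the arm, to swing. With the cube fully home the foot just touches it at an angle that differs each time, between about -0.09 and +0.09.
- clamp_bar (a point): middle of the clamp's black cross bar: round, 16 mm thick, 80 mm long, along the cradle's y, at the arm's free end, 175 mm from the hinge (arm 18 mm wide, 12 mm thick). Pressing it straight down with 13 N, arm nearly level and cube home, leaves 10 to 17 N on the cube; less than 10 N grips it too little, more than 22 N puts over 30 N on the cube and spoils it.
- clamp_hinge (a point): middle of the clamp's hinge axis (along the cradle's y), 95 mm above the bench. 90 mm from it a screw with a domed rubber foot (12 mm radius, gives 1 mm per 6 N) hangs under the arm and meets the cube's top. How far the screw is turned out differs each time within 16 mm and is not measured, so the end is found by force.
- drum: bystander, to be left alone: solid dark steel drum, diameter 49, 37 mm high, behind the cube. Origin: centre of its underside.
- timer: bystander, to be left alone: small pale square timer, 62 x 62 x 20 mm, in front of the cube and cradle, near the bench edge. Origin: centre of its underside.

How it is judged:
On the way, in this order (a step that is already met when the one before it is completed fails the run):
1. the cube stands let go in the socket on the sprung plate, the clamp still open (x of cube in the frame of cradle between -0.003 and 0.003 m and y of cube in the frame of cradle between -0.003 and 0.003 m and angle between cube's own z axis and vertical below 0.08 rad and z of cube in the frame of cradle below 0.0245 m and value of joint clamp above 1.2 rad and contact force between the fingers and cube below 0.2 N and contact force between cube and clamp_stand below 0.2 N), for 0.2 s.
2. the clamp has driven the cube fully home and presses on it (x of cube in the frame of cradle between -0.003 and 0.003 m and y of cube in the frame of cradle between -0.003 and 0.003 m and angle between cube's own z axis and vertical below 0.08 rad and z of cube in the frame of cradle below 0.0155 m and contact force between cube and clamp_stand above 6 N), for 0.2 s.
At the end, for the whole second after the job is handed in: The cube stands upright (within 0.08 rad) in the socket, within 3 mm of its middle each way, its underside at most 1.5 mm above the fully home position, held under the clamp with more than 6 N, everything let go and at rest (all of step 2 and linear speed of cube below 0.01 m/s and contact force between the fingers and clamp_stand below 0.2 N); the robot touches nothing.
It fails at once if the clamp pressed on the cube with more than 30 N (contact force between cube and clamp_stand above 30 N).
It fails at once if a bystander was moved more than 2 cm (distance of any of drum, timer from where it was at the start of the episode above 0.02 m).
It also fails if it takes over 72 s, if anything falls off the work surface, if the arm or the gripper's body presses on something with over 40 N, if the wrist force passes 120 N, or if a joint passes its speed limit or range.

ROBOT

A 6-joint arm with a two-finger parallel gripper is mounted at the origin on a cart in front of the work surface, level with it; the furniture and walls round the work are solid. World frame = base frame: x ahead of the robot, y to its left, z up, the work surface at z = 0. Lengths are in m, angles in rad, forces in N, time in s.
With the tool pointing down it reaches from about 0.35 to 0.85 m from the base axis. Payload 8.1 kg.
Tool frame: the origin (TCP) lies at the very end of the fingers, on their centre line; the grasp point (between the pads) lies 19 mm behind it; x points along the fingers, y is the direction in which the jaws open and shut, and the axes are right-handed (so a half turn about x gives the same grasp; the last joint's range is limited). The gripper opens to 93 mm and grips with 3 to 60 N. Pads are 15 mm wide; open, the fingers measure 128 mm over their backs; the gripper's body (75 mm by 188 mm) begins 65 mm behind the grasp point.
Start: joints at [-1.29, 0.13, 1.488, -0, 1.523, -0.085], TCP at [0.215, -0.56, 0.219] pointing down, gripper open.
Joint ranges: [-2.96, 2.96], [-0.89, 2.26], [0.02, 2.5], [-1.34, 4.48], [0, 2.73], [-2.66, 2.66]. Speed limits (rad/s): [2.39, 2.39, 2.79, 3.14, 3.14, 3.14].

INTERFACE

Orientations are given as a rotation vector (axis times angle).
In Python, from plant import * gives the robot as it stands. The module is installed in compiled form; this text tells all that it offers.
- The arm moves only by the tool apply_moves, never from a script. Its argument "series" is a list of rows, each an object with "jaw": the gripper's target within -1 to 1 (shut at 1, half-way at 0, fully open at -1); "linear": the shift along the tool's x, y, z normalised to -1 to 1, where 1 is 0.6 m, a list of three; "roll": the turn about the tool's x normalised to -1 to 1, where 1 is 30 degrees. A call has 1 to 20 rows; each row is the pose to reach, as a shift and turn from the pose measured when the call began, along the tool's axes at that moment; what a row does not reach only later rows make up. A row lasts 1/8 s, in which the tool goes at most 62.5 mm and 10.7 degrees, less where a joint would pass 70% of its speed; a pose out of reach is approached as far as the arm can. A call with a number of a shift or a turn outside -1 to 1 is refused whole. A call with a gripper value outside its range is refused whole. The fingers move at their own pace and stop on an object; "force" is the grip in N (left out, the last holds). Time passes only in rows, so rows that repeat a pose let the fingers close. It gives the time, the measured TCP pose, the force and the opening at its end, in the units of the state.
- read_state(): the state, without advancing time (a new reading comes with each control period).
- read_camera(name): name is "scene" or "side" or "wrist"; returns a dict with "pixels" (480x640x3 uint8, blue, green, red), "intrinsics" (3x3 intrinsics, pixels), "rvec" (rotation vector, rad) and "tvec" (3), from world to camera coordinates, as OpenCV has them; the wrist camera has in their place "tool_from_camera" (4x4, takes a point from camera to tool coordinates, whose origin is the TCP and whose axes are the tool frame's). Camera axes: x right, y down, z forward; pixel columns grow to the right and rows downward; lengths in m; the calibration is good to about 2 mm. A picture is of the moment at which its call begins: read the wrist's pose just before it. There is no depth.
- close_job(): hands the job in, once; it reports no verdict.
The state is a dict: "t": time; "q": joint angles; "dq": joint speeds; "joint_torque": joint torques, N m; "tool_pos": TCP position; "orientation": TCP orientation; "force": force on the tool from outside, world axes, zero at the start; "wrist_torque": the same for the moment, N m; "opening": finger opening in m.
Only numpy, scipy, OpenCV 4.12 (cv2) and the standard library are available. Lean on these libraries where they do the work, as an engineer would, in place of code of your own. Each camera call takes 0.05 s, during which the arm holds its last target. There are 200 camera calls.

## Working session

There is one attempt and no reset: what is moved stays moved. The work goes in short steps, Python scripts to look and compute and a tool call to move; the robot and the scene stay as the last step left them, time stands still between calls to the robot, and variables do not carry over. Pictures are saved under pics/ and viewed, about 8 in all and at most 12, crops included, and the job is handed in when it is done.

Besides the shell and the picture viewer there is one more tool, called after ">>>" by a JSON object that holds its "name" and its "arguments". apply_moves: Moves the arm, as the interface text tells. Its arguments: {"type":"object","properties":{"series":{"type":"array"},"force":{"type":"number"}},"required":["series"]}

```bash
mkdir -p pics
cat > h.py <<'E'
from plant import *
import numpy as np, cv2, json
from scipy.spatial.transform import Rotation as R
def cam(name):
    s=read_state(); c=read_camera(name)
    K=np.array(c["intrinsics"])
    if name=="wrist":
        T=np.eye(4);T[:3,:3]=R.from_rotvec(s["orientation"]).as_matrix();T[:3,3]=s["tool_pos"]
        W=T@np.array(c["tool_from_camera"])
    else:
        W=np.eye(4);Rm=R.from_rotvec(np.ravel(c["rvec"])).as_matrix();W[:3,:3]=Rm.T;W[:3,3]=-Rm.T@np.ravel(c["tvec"])
    return np.array(c["pixels"]),K,W
def ray(K,W,px):
    px=np.atleast_2d(px).astype(float)
    d=np.c_[px,np.ones(len(px))]@np.linalg.inv(K).T@W[:3,:3].T
    return W[:3,3],d
def onz(K,W,px,z):
    o,d=ray(K,W,px); return o+d*((z-o[2])/d[:,2])[:,None]
def proj(K,W,P):
    P=np.atleast_2d(P); p=(P-W[:3,3])@W[:3,:3]@K.T; return p[:,:2]/p[:,2:]
def tri(o1,d1,o2,d2):
    A=np.c_[d1,-d2]; s=np.linalg.lstsq(A,o2-o1,rcond=None)[0]
    a=o1+s[0]*d1;b=o2+s[1]*d2; return (a+b)/2,np.linalg.norm(a-b)
E
python3 - <<'E'
from h import *
s=read_state();print({k:np.round(v,3).tolist() for k,v in s.items()})
print(R.from_rotvec(s["orientation"]).as_matrix().round(3))
for n in("scene","side","wrist"):
    im,K,W=cam(n);cv2.imwrite(f"pics/{n}0.png",im);np.savez(f"{n}0.npz",K=K,W=W);print(n,K.round(1).tolist(),W.round(3).tolist())
E
```

```text
{'t': 0.0, 'q': [-1.29, 0.131, 1.489, 0.0, 1.523, -0.085], 'dq': [0.002, -0.001, 0.001, -0.0, 0.0, -0.001], 'joint_torque': [0.002, -55.985, -49.175, 0.077, 0.036, -0.0], 'tool_pos': [0.214, -0.56, 0.218], 'orientation': [2.022, 0.376, -2.023], 'force': [-0.693, -0.495, 0.29], 'wrist_torque': [-0.002, -0.032, 0.018], 'opening': 0.093}
[[-0.     0.358 -0.934]
 [ 0.002 -0.934 -0.358]
 [-1.    -0.002 -0.   ]]
scene [[499.7, 0.0, 320.7], [0.0, 499.7, 243.8], [0.0, 0.0, 1.0]] [[0.826, -0.319, 0.464, 0.082], [-0.563, -0.44, 0.7, -0.876], [-0.019, -0.839, -0.544, 0.548], [0.0, 0.0, 0.0, 1.0]]
side [[547.0, 0.0, 311.9], [0.0, 547.0, 236.3], [0.0, 0.0, 1.0]] [[0.853, -0.213, 0.477, 0.098], [-0.522, -0.321, 0.79, -0.944], [-0.015, -0.923, -0.385, 0.414], [0.0, 0.0, 0.0, 1.0]]
wrist [[358.7, 0.0, 321.7], [0.0, 358.7, 240.2], [0.0, 0.0, 1.0]] [[0.357, -0.894, -0.27, 0.29], [-0.934, -0.342, -0.102, -0.531], [-0.001, 0.288, -0.957, 0.384], [0.0, 0.0, 0.0, 1.0]]
```

View pics/scene0.png

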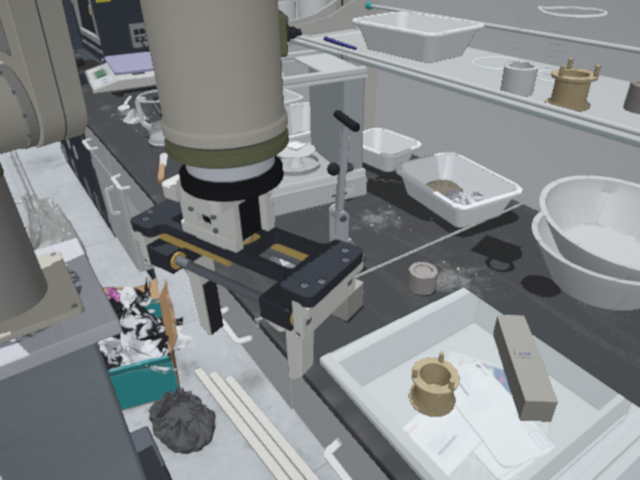

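View pics/side0.png

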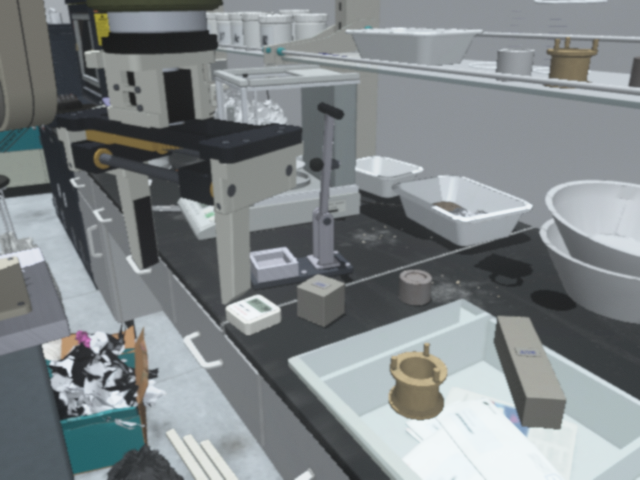

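The side view shows the cube at about (321,300), the socket block at (273,262), the timer at (253,313), the drum at (415,287), and the clamp open with its bar at (330,111). The gripper hides most of this in the scene view.

Run:
```python
from h import *
d=np.load("side0.npz");K,W=d["K"],d["W"]
for n,p,z in [("cubetop",(321,287),.05),("blocktop",(273,257),.036),("timer",(253,310),.02),("drum",(415,275),.037),("hinge? lower",(322,268),.012)]:
    print(n,onz(K,W,p,z).round(3))
```

```text
cubetop [[ 0.463 -0.362  0.05 ]]
blocktop [[ 0.467 -0.207  0.036]]
timer [[ 0.375 -0.319  0.02 ]]
drum [[ 0.616 -0.386  0.037]]
hinge? lower [[ 0.538 -0.245  0.012]]
```

View pics/wrist0.png

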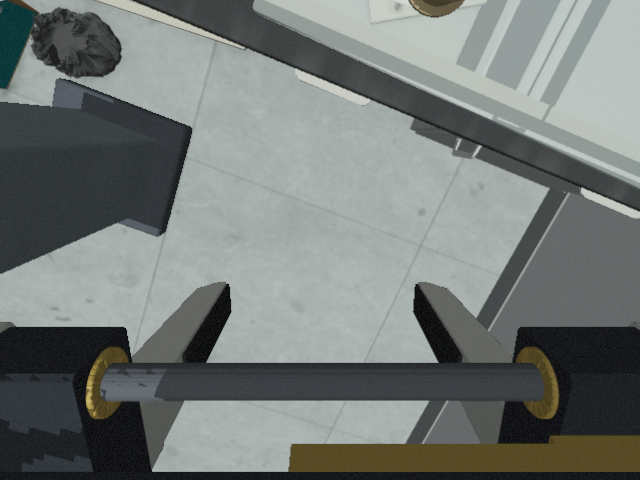

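>>> {"name": "apply_moves", "arguments": {"series": [{"jaw": -1, "linear": [-0.1, 0, 0], "roll": -0.3}, {"jaw": -1, "linear": [-0.15, -0.06, -0.1], "roll": -0.6}, {"jaw": -1, "linear": [-0.15, -0.1, -0.17], "roll": -0.9}, {"jaw": -1, "linear": [-0.15, -0.15, -0.26], "roll": -1}, {"jaw": -1, "linear": [-0.15, -0.2, -0.34], "roll": -1}, {"jaw": -1, "linear": [-0.15, -0.247, -0.427], "roll": -1}, {"jaw": -1, "linear": [-0.15, -0.247, -0.427], "roll": -1}, {"jaw": -1, "linear": [-0.15, -0.247, -0.427], "roll": -1}]}}

```text
t: 1.15
tool_pos: [0.4006, -0.3301, 0.3078]
orientation: [1.69, 0.808, -1.691]
force: [0.2, -0.2, -0.6]
opening: 0.093
```

>>> {"name": "apply_moves", "arguments": {"series": [{"jaw": -1, "linear": [0, 0, 0], "roll": -0.35}, {"jaw": -1, "linear": [0, 0, 0], "roll": -0.7}, {"jaw": -1, "linear": [0, 0, 0], "roll": -1}, {"jaw": -1, "linear": [0, 0, 0], "roll": -1}]}}

```text
t: 1.65
tool_pos: [0.3995, -0.3314, 0.3076]
orientation: [1.326, 1.131, -1.327]
force: [-0.5, -1.5, 0.4]
opening: 0.0931
```

>>> {"name": "apply_moves", "arguments": {"series": [{"jaw": -1, "linear": [0, 0, 0], "roll": -0.35}, {"jaw": -1, "linear": [0, 0, 0], "roll": -0.7}, {"jaw": -1, "linear": [0, 0, 0], "roll": -1}, {"jaw": -1, "linear": [0, 0, 0], "roll": -1}]}}

```text
t: 2.15
tool_pos: [0.3989, -0.3322, 0.3075]
orientation: [0.942, 1.36, -0.942]
force: [-0.9, -0.1, -0.3]
opening: 0.093
```

Run:
```python
from h import *
s=read_state();print({k:np.round(s[k],3).tolist() for k in("t","q","tool_pos","force")})
print(R.from_rotvec(s["orientation"]).as_matrix().round(3))
for n in("side","wrist"):
    im,K,W=cam(n);cv2.imwrite(f"pics/{n}1.png",im);np.savez(f"{n}1.npz",K=K,W=W)
```

```text
{'t': 2.15, 'q': [-0.793, -0.107, 1.567, -0.0, 1.684, -1.151], 'tool_pos': [0.399, -0.332, 0.307], 'force': [-0.88, -0.149, -0.273]}
[[-0.002  0.937  0.35 ]
 [ 0.001  0.35  -0.937]
 [-1.    -0.001 -0.002]]
```

View pics/wrist1.png

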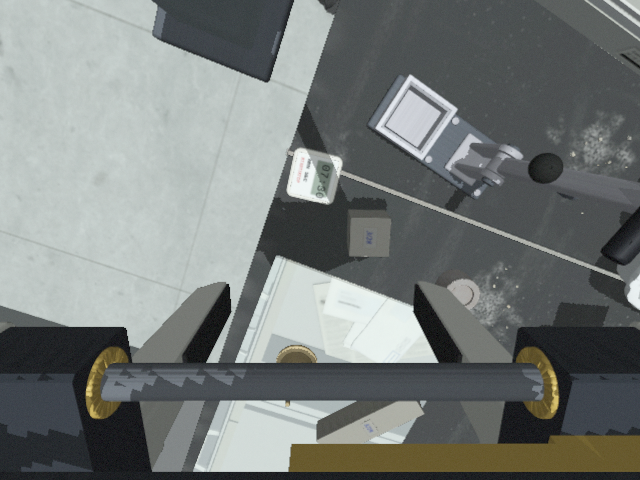

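The wrist view shows the block's outer corners near (408,75), (458,115), (418,163) and (372,123), the cube around (369,233), the timer at (315,177), the drum at (463,292), and the bar around (628,237).

Run:
```python
from h import *
im=cv2.imread("pics/wrist1.png");d=np.load("wrist1.npz");K,W=d["K"],d["W"]
g=cv2.cvtColor(im,cv2.COLOR_BGR2GRAY)
print("gray cube col 369:",g[200:265:3,362].tolist()); print("row 235:",g[240,340:400:3].tolist())
big=cv2.resize(im[60:270,340:480],None,fx=4,fy=4,interpolation=cv2.INTER_CUBIC)
# block: bright
m=((g>150)).astype(np.uint8)*255; sub=np.zeros_like(m); sub[60:175,360:470]=m[60:175,360:470]
sub=cv2.morphologyEx(sub,cv2.MORPH_OPEN,np.ones((3,3)))
for c in sorted(cv2.findContours(sub,cv2.RETR_CCOMP,cv2.CHAIN_APPROX_NONE)[0],key=cv2.contourArea)[-3:]:
    r=cv2.minAreaRect(c); print("blk",cv2.contourArea(c),r); P=onz(K,W,cv2.boxPoints(r),.036); print(P.round(4).tolist(),P.mean(0).round(4),[np.linalg.norm(P[i]-P[i-1]).round(4) for i in range(4)])
cv2.imwrite("pics/crop1.png",cv2.resize(big,None,fx=.9,fy=.7) if 0 else big[:, :])
print(big.shape)
```

```text
gray cube col 369: [55, 48, 52, 60, 83, 87, 117, 114, 118, 119, 118, 117, 117, 113, 116, 112, 114, 118, 117, 49, 76, 86]
row 235: [51, 53, 53, 67, 116, 117, 117, 119, 120, 102, 99, 120, 117, 120, 117, 117, 115, 86, 84, 83]
blk 250.0 ((460.29052734375, 153.9932403564453), (10.927278518676758, 39.40795135498047), 35.53767776489258)
[[0.5223, -0.2424, 0.036], [0.5312, -0.1997, 0.036], [0.5443, -0.2025, 0.036], [0.5357, -0.2455, 0.036]] [ 0.5334 -0.2226  0.036 ] [np.float64(0.0137), np.float64(0.0436), np.float64(0.0134), np.float64(0.0439)]
blk 493.5 ((415.1440124511719, 117.29200744628906), (46.86494827270508, 51.039154052734375), 34.69515609741211)
[[0.4325, -0.2246, 0.036], [0.4455, -0.1718, 0.036], [0.4988, -0.1822, 0.036], [0.4872, -0.2365, 0.036]] [ 0.466  -0.2038  0.036 ] [np.float64(0.056), np.float64(0.0544), np.float64(0.0543), np.float64(0.0555)]
blk 3700.0 ((419.0092468261719, 119.35013580322266), (67.26242065429688, 64.63578033447266), 34.508522033691406)
[[0.4242, -0.23, 0.036], [0.4407, -0.1633, 0.036], [0.5171, -0.1778, 0.036], [0.5034, -0.2472, 0.036]] [ 0.4714 -0.2046  0.036 ] [np.float64(0.081), np.float64(0.0688), np.float64(0.0778), np.float64(0.0707)]
(840, 560, 3)
```

```bash
cat > cube.py <<'E'
from h import *
def cube(im,K,W,roi,z=.05,lo=104,hi=130,k=5):
    g=cv2.medianBlur(cv2.cvtColor(im,cv2.COLOR_BGR2GRAY),3)
    x0,y0,x1,y1=roi; m=np.zeros_like(g); m[y0:y1,x0:x1]=((g>=lo)&(g<=hi))[y0:y1,x0:x1]*255
    m=cv2.morphologyEx(cv2.morphologyEx(m,cv2.MORPH_CLOSE,np.ones((9,9))),cv2.MORPH_OPEN,np.ones((k,k)))
    c=max(cv2.findContours(m,cv2.RETR_EXTERNAL,cv2.CHAIN_APPROX_NONE)[0],key=cv2.contourArea)
    P=onz(K,W,c.reshape(-1,2),z)
    r=cv2.minAreaRect((P[:,:2]*1000).astype(np.float32)); return r,c
E
python3 - <<'E'
from cube import *
im=cv2.imread("pics/wrist1.png");d=np.load("wrist1.npz");K,W=d["K"],d["W"]
r,c=cube(im,K,W,(330,195,405,265));print("cube mm",r)
q=cv2.boxPoints(r);print(q.round(1).tolist())
# timer & drum
g=cv2.cvtColor(im,cv2.COLOR_BGR2GRAY)
for n,px,z in[("timer",(316,176),.02),("drum",(463,292),.037)]:print(n,onz(K,W,px,z).round(3))
s=read_state();print(s["tool_pos"])
E
```

```text
cube mm ((468.683349609375, -352.0778503417969), (48.72684097290039, 48.749725341796875), 20.37222671508789)
[[437.3999938964844, -337.70001220703125], [454.29998779296875, -383.3999938964844], [500.0, -366.3999938964844], [483.0, -320.70001220703125]]
timer [[ 0.382 -0.308  0.02 ]]
drum [[ 0.617 -0.382  0.037]]
[ 0.39908061 -0.3319187   0.30752829]
```

>>> {"name": "apply_moves", "arguments": {"series": [{"jaw": -1, "linear": [0.05, 0.05, 0.04], "roll": 0}, {"jaw": -1, "linear": [0.13, 0.097, 0.072], "roll": 0}, {"jaw": -1, "linear": [0.22, 0.097, 0.072], "roll": 0}, {"jaw": -1, "linear": [0.296, 0.097, 0.072], "roll": 0}, {"jaw": -1, "linear": [0.296, 0.097, 0.072], "roll": 0}, {"jaw": -1, "linear": [0.296, 0.097, 0.072], "roll": 0}]}}

```text
t: 3.0
tool_pos: [0.4691, -0.3528, 0.132]
orientation: [0.944, 1.356, -0.944]
force: [-0.2, -0.7, 0.2]
opening: 0.093
```

Run:
```python
from cube import *
s=read_state();print({k:np.round(s[k],4).tolist() for k in("t","q","tool_pos","force")})
T=R.from_rotvec(s["orientation"]).as_matrix();print(T.round(3))
for n in("side","wrist"):
    im,K,W=cam(n);cv2.imwrite(f"pics/{n}2.png",im);np.savez(f"{n}2.npz",K=K,W=W)
p=proj(K,W,[.4687,-.352,.05])[0];print(p)
x,y=p.astype(int);g=cv2.cvtColor(im,cv2.COLOR_BGR2GRAY);print(g[y,x-80:x+80:4],g[y-80:min(y+80,479):4,x])
r,c=cube(im,K,W,(x-70,y-75,x+70,min(y+75,475)));print(r,c.reshape(-1,2).min(0),c.reshape(-1,2).max(0))
print("delta tool (mm)",T.T@(np.array([*r[0],0])-np.array(s["tool_pos"])*1000))
```

```text
{'t': 3.0, 'q': [-0.732, 0.1512, 1.6258, -0.0002, 1.3645, -1.0865], 'tool_pos': [0.4691, -0.3528, 0.132], 'force': [-0.203, -0.6889, 0.1706]}
[[-0.     0.938  0.347]
 [-0.     0.347 -0.938]
 [-1.    -0.     0.   ]]
[321.28604911 245.24964924]
[ 52  53  51  47  52  48  49  49  48  51  52  50 115 116 117 119 117 118
 120  83 118 117 120 117 119 117 118 118 118  51  49  50  46  46  49  47
  50  49  48  51] [ 47  48  46  53  51  49  50  48  52  86  94  92 183 183 184 183 120 120
  96 112 118  96  93 120 120 117 119 118  41  56  50  52  50  48  51  45
  52  50  50 188]
((468.5007629394531, -351.76397705078125), (49.184635162353516, 48.98980712890625), 20.279327392578125) [288 212] [355 276]
delta tool (mm) [131.96737746  -0.20458871  -1.17609385]
```

View pics/wrist2.png

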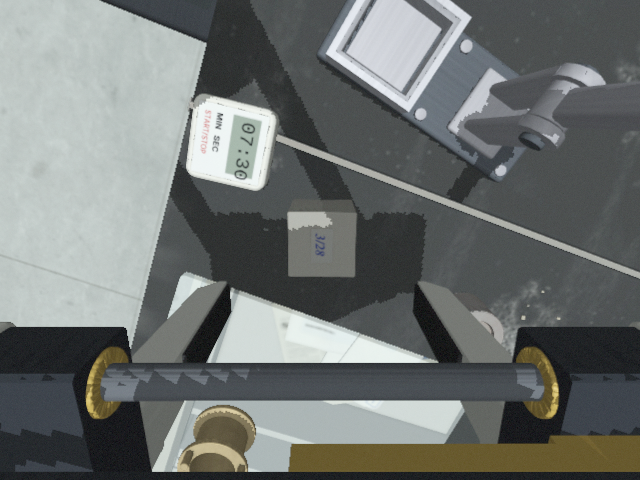

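The cube's top spans pixels (288,212) to (355,277), square to the jaws and about 1 mm off. Now I'll descend and grip it.

>>> {"name": "apply_moves", "arguments": {"series": [{"jaw": -1, "linear": [0.06, 0, -0.002], "roll": 0}, {"jaw": -1, "linear": [0.13, 0, -0.002], "roll": 0}, {"jaw": -1, "linear": [0.185, 0, -0.002], "roll": 0}, {"jaw": -1, "linear": [0.185, 0, -0.002], "roll": 0}, {"jaw": 1, "linear": [0.185, 0, -0.002], "roll": 0}, {"jaw": 1, "linear": [0.185, 0, -0.002], "roll": 0}, {"jaw": 1, "linear": [0.185, 0, -0.002], "roll": 0}, {"jaw": 1, "linear": [0.185, 0, -0.002], "roll": 0}, {"jaw": 1, "linear": [0.185, 0, -0.002], "roll": 0}, {"jaw": 1, "linear": [0.185, 0, -0.002], "roll": 0}], "force": 20}}

```text
t: 4.35
tool_pos: [0.4697, -0.3525, 0.0225]
orientation: [0.943, 1.354, -0.944]
force: [-0.4, 1.4, 3.4]
opening: 0.0505
```

>>> {"name": "apply_moves", "arguments": {"series": [{"jaw": 1, "linear": [-0.05, 0, 0], "roll": 0}, {"jaw": 1, "linear": [-0.14, 0, 0], "roll": -0.1}, {"jaw": 1, "linear": [-0.23, 0, 0], "roll": -0.4}, {"jaw": 1, "linear": [-0.32, 0, 0], "roll": -0.7}, {"jaw": 1, "linear": [-0.4, -0.015, -0.03], "roll": -1}, {"jaw": 1, "linear": [-0.4, -0.015, -0.03], "roll": -1}, {"jaw": 1, "linear": [-0.4, -0.015, -0.03], "roll": -1}]}}

```text
t: 5.22
tool_pos: [0.4542, -0.338, 0.2611]
orientation: [0.542, 1.501, -0.543]
force: [0.5, 0.7, -3.0]
opening: 0.0501
```

>>> {"name": "apply_moves", "arguments": {"series": [{"jaw": 1, "linear": [0, 0, 0], "roll": -0.3}, {"jaw": 1, "linear": [0, 0, 0], "roll": -0.6}, {"jaw": 1, "linear": [0, 0, 0], "roll": -0.9}, {"jaw": 1, "linear": [0, 0, 0], "roll": -0.9}, {"jaw": 1, "linear": [0, 0, 0], "roll": -0.9}]}}

```text
t: 5.85
tool_pos: [0.4538, -0.3376, 0.2594]
orientation: [0.178, 1.565, -0.177]
force: [0.4, -0.2, -1.4]
opening: 0.0501
```

Run:
```python
from cube import *
s=read_state();print({k:np.round(s[k],4).tolist() for k in("t","q","tool_pos","force","opening")})
T=R.from_rotvec(s["orientation"]).as_matrix();print(T.round(3))
for n in("side","wrist"):
    im,K,W=cam(n);cv2.imwrite(f"pics/{n}3.png",im);np.savez(f"{n}3.npz",K=K,W=W)
```

```text
{'t': 5.85, 'q': [-0.7301, 0.0249, 1.5255, -0.0002, 1.5924, -2.0749], 'tool_pos': [0.4538, -0.3376, 0.2594], 'force': [0.3631, -0.1996, -1.3705], 'opening': 0.0501}
[[-0.001  0.224  0.975]
 [ 0.001  0.975 -0.224]
 [-1.     0.    -0.001]]
```

View pics/wrist3.png

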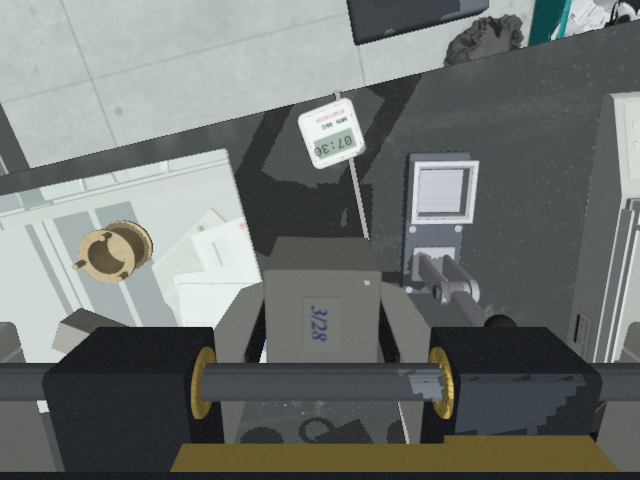

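The socket block is clear at about (410–478, 160–225). The held cube's top edge is at y≈272.

```bash
cat > sock.py <<'E'
from h import *
def socket(im,K,W,c,h=60,th=(140,165,185)):
    g=cv2.cvtColor(im,cv2.COLOR_BGR2GRAY); x,y=map(int,c); out=[]
    for t in th:
        m=np.zeros_like(g); m[y-h:y+h,x-h:x+h]=(g[y-h:y+h,x-h:x+h]>t)*255
        cs,_=cv2.findContours(m,cv2.RETR_CCOMP,cv2.CHAIN_APPROX_NONE)
        for q in cs:
            if cv2.contourArea(q)<400: continue
            P=onz(K,W,q.reshape(-1,2),.036)[:,:2]*1000
            r=cv2.minAreaRect(P.astype(np.float32)); out.append((t,np.round(r[0],1),np.round(r[1],1),round(r[2],1)))
    return out
E
python3 - <<'E'
from sock import *
im=cv2.imread("pics/wrist3.png");d=np.load("wrist3.npz");K,W=d["K"],d["W"]
for o in socket(im,K,W,(444,192),50):print(o)
g=cv2.cvtColor(im,cv2.COLOR_BGR2GRAY);print("row190",g[190,400:490].tolist());print("col445",g[150:235,445].tolist())
E
```

```text
(140, array([ 467.1, -203.8]), array([68.8, 69.4]), 78.0)
(140, array([ 466.4, -204.6]), array([54.1, 54.6]), 77.9)
(165, array([ 467., -204.]), array([68.1, 68.4]), 78.0)
(165, array([ 465.8, -204.2]), array([55.6, 56.6]), 78.8)
(185, array([ 467.1, -204.1]), array([67.8, 68. ]), 78.0)
(185, array([ 465.8, -203.1]), array([59.1, 57.3]), 77.6)
row190 [79, 81, 71, 71, 59, 45, 43, 51, 85, 88, 92, 93, 90, 184, 217, 222, 222, 207, 190, 190, 201, 205, 204, 204, 205, 205, 205, 203, 203, 203, 203, 202, 203, 202, 203, 201, 203, 203, 203, 202, 202, 202, 201, 202, 202, 202, 202, 202, 201, 200, 201, 199, 201, 201, 200, 200, 199, 201, 200, 200, 201, 143, 96, 88, 88, 89, 90, 116, 173, 178, 176, 194, 214, 218, 218, 196, 125, 82, 81, 85, 83, 80, 80, 81, 85, 81, 81, 82, 81, 81]
col445 [82, 75, 75, 103, 108, 115, 113, 113, 116, 113, 119, 171, 219, 223, 224, 211, 164, 167, 147, 131, 195, 198, 199, 203, 202, 201, 202, 200, 197, 200, 197, 198, 201, 201, 199, 199, 199, 200, 200, 200, 202, 202, 201, 200, 200, 199, 196, 197, 198, 198, 200, 199, 196, 196, 197, 199, 201, 200, 200, 201, 201, 182, 90, 110, 109, 116, 157, 194, 187, 191, 218, 217, 214, 185, 112, 109, 109, 109, 111, 110, 108, 107, 111, 109, 110]
```

Run:
```python
from h import *
im=cv2.imread("pics/wrist3.png");c=read_camera("wrist");M=np.array(c["tool_from_camera"]);K=np.array(c["intrinsics"])
g=cv2.cvtColor(im,cv2.COLOR_BGR2GRAY).astype(float)
print(g[230:285,285:355].mean(1).round(0).tolist())
r=g[290:300].mean(0); print(r[255:275].round().tolist(), r[370:395].round().tolist())
def onx(px,x):
    d=M[:3,:3]@np.linalg.inv(K)@np.array([*px,1]);o=M[:3,3];return (o+d*(x-o[0])/d[0])*1000
for v in (235,237,238,239):print("bot",v,onx((320,v),.0225).round(1))
for v in (265,268,270,272):print("top",v,onx((320,v),-.0275).round(1))
```

```text
[49.0, 49.0, 49.0, 48.0, 48.0, 48.0, 52.0, 67.0, 82.0, 82.0, 82.0, 83.0, 83.0, 82.0, 83.0, 82.0, 82.0, 82.0, 82.0, 83.0, 83.0, 83.0, 83.0, 83.0, 83.0, 83.0, 84.0, 83.0, 83.0, 83.0, 83.0, 83.0, 83.0, 83.0, 83.0, 83.0, 83.0, 83.0, 84.0, 91.0, 106.0, 114.0, 115.0, 114.0, 114.0, 114.0, 114.0, 114.0, 114.0, 114.0, 114.0, 114.0, 114.0, 114.0, 114.0]
[117.0, 117.0, 118.0, 117.0, 117.0, 117.0, 117.0, 115.0, 105.0, 101.0, 108.0, 113.0, 114.0, 114.0, 114.0, 113.0, 114.0, 115.0, 114.0, 114.0] [114.0, 114.0, 115.0, 115.0, 114.0, 115.0, 114.0, 115.0, 112.0, 110.0, 97.0, 111.0, 116.0, 117.0, 117.0, 118.0, 117.0, 116.0, 117.0, 118.0, 117.0, 117.0, 118.0, 117.0, 117.0]
bot 235 [ 22.5  -0.9 -26.8]
bot 237 [ 22.5  -0.9 -25.6]
bot 238 [ 22.5  -0.9 -25.1]
bot 239 [ 22.5  -0.9 -24.5]
top 265 [-27.5  -0.7 -28.2]
top 268 [-27.5  -0.7 -26.8]
top 270 [-27.5  -0.7 -25.9]
top 272 [-27.5  -0.7 -25. ]
```

Run:
```python
from h import *
a=np.load("side0.npz");b=np.load("wrist1.npz")
h=np.radians(-12);o=np.array([.467,-.204,0])
for n,p,q in[("bar",(330,110),(630,235)),("foot",(316,164),(546,168))]:
    o1,d1=ray(a["K"],a["W"],p);o2,d2=ray(b["K"],b["W"],q)
    P,e=tri(o1,d1[0],o2,d2[0]);v=P-o
    print(n,P.round(3),e.round(4),"cradle x,y,z",(v[0]*np.cos(h)+v[1]*np.sin(h)).round(3),(-v[0]*np.sin(h)+v[1]*np.cos(h)).round(3),P[2].round(3))
    d=np.array([v[0]*np.cos(h)+v[1]*np.sin(h)-.09,P[2]-.095]); print(" r",np.hypot(*d).round(3),"angle",np.arctan2(d[1],-d[0]).round(3))
```

```text
bar [ 0.555 -0.247  0.274] 0.0042 cradle x,y,z 0.095 -0.024 0.274
 r 0.179 angle 1.601
foot [ 0.546 -0.22   0.185] 0.0022 cradle x,y,z 0.08 0.001 0.185
 r 0.091 angle 1.462
```

>>> {"name": "apply_moves", "arguments": {"series": [{"jaw": 1, "linear": [0.02, 0.08, -0.027], "roll": -0.03}, {"jaw": 1, "linear": [0.06, 0.15, -0.027], "roll": -0.03}, {"jaw": 1, "linear": [0.13, 0.222, -0.027], "roll": -0.03}, {"jaw": 1, "linear": [0.2, 0.222, -0.027], "roll": -0.03}, {"jaw": 1, "linear": [0.265, 0.222, -0.027], "roll": -0.03}, {"jaw": 1, "linear": [0.265, 0.222, -0.027], "roll": -0.03}, {"jaw": 1, "linear": [0.265, 0.222, -0.027], "roll": -0.03}]}}

```text
t: 6.88
tool_pos: [0.4688, -0.2051, 0.1032]
orientation: [0.163, 1.562, -0.165]
force: [-0.2, -0.1, -1.1]
opening: 0.0502
```

```bash
cat > st.py <<'E'
from h import *
import sys
s=read_state();print({k:np.round(s[k],4).tolist() for k in("t","tool_pos","force","wrist_torque","opening","q")})
T=R.from_rotvec(s["orientation"]).as_matrix();print("y heading",np.degrees(np.arctan2(T[1,1],T[0,1])).round(2),"tilt",T[2].round(4))
if len(sys.argv)>3:
    d=np.array([float(a) for a in sys.argv[1:4]])-s["tool_pos"];print("need norm",(T.T@d/.6).round(4))
E
python3 st.py .4678 -.2042 .050
python3 - <<'E'
from h import *
for n in("side","wrist"):
    im,K,W=cam(n);cv2.imwrite(f"pics/{n}4.png",im);np.savez(f"{n}4.npz",K=K,W=W)
a=cv2.imread("pics/side4.png")[80:360,180:420];b=cv2.imread("pics/wrist4.png")[150:480,150:500]
a=cv2.resize(a,(411,480));b=cv2.resize(b,(389,367));o=np.zeros((480,800,3),np.uint8);o[:,:411]=a;o[:367,411:]=b
cv2.imwrite("pics/c4.png",o)
E
```

```text
{'t': 6.875, 'tool_pos': [0.4688, -0.2051, 0.1032], 'force': [-0.1755, -0.089, -1.0839], 'wrist_torque': [0.0769, -0.1393, 0.0191], 'opening': 0.0502, 'q': [-0.5123, -0.0243, 1.864, -0.0004, 1.2993, -1.8741]}
y heading 78.03 tilt [-1.     -0.0011  0.0022]
need norm [ 0.0886  0.0012 -0.0021]
```

View pics/c4.png

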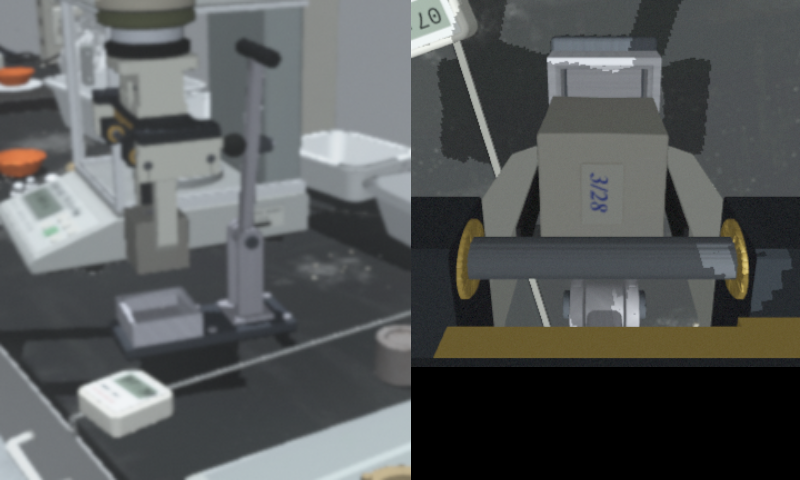

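The cube hangs square over the socket, and the foot and arm stay clear of the gripper. I'll lower it in stages.

>>> {"name": "apply_moves", "arguments": {"series": [{"jaw": 1, "linear": [0.035, 0.001, -0.002], "roll": 0}, {"jaw": 1, "linear": [0.07, 0.001, -0.003], "roll": 0}, {"jaw": 1, "linear": [0.07, 0.001, -0.003], "roll": 0}, {"jaw": 1, "linear": [0.07, 0.001, -0.003], "roll": 0}]}}

```text
t: 7.48
tool_pos: [0.469, -0.2053, 0.0638]
orientation: [0.162, 1.558, -0.166]
force: [0.3, -0.4, -2.1]
opening: 0.0507
```

```bash
python3 st.py .4678 -.2042 .045
```

```text
{'t': 7.475, 'tool_pos': [0.469, -0.2053, 0.0638], 'force': [0.2823, -0.355, -2.1374], 'wrist_torque': [0.1013, -0.1766, 0.0495], 'opening': 0.0507, 'q': [-0.5126, 0.0197, 1.8977, -0.0004, 1.2173, -1.8741]}
y heading 78.02 tilt [-1.     -0.0024  0.0065]
need norm [ 0.0313  0.0015 -0.0026]
```

>>> {"name": "apply_moves", "arguments": {"series": [{"jaw": 1, "linear": [0.006, 0.003, -0.005], "roll": 0}, {"jaw": 1, "linear": [0.014, 0.003, -0.005], "roll": 0}, {"jaw": 1, "linear": [0.02, 0.003, -0.005], "roll": 0}, {"jaw": 1, "linear": [0.02, 0.003, -0.005], "roll": 0}]}}

```text
t: 7.98
tool_pos: [0.4669, -0.2031, 0.0516]
orientation: [0.161, 1.558, -0.167]
force: [3.6, -1.3, -4.2]
opening: 0.0504
```

```bash
python3 st.py .4678 -.2042 .045
```

```text
{'t': 7.975, 'tool_pos': [0.4669, -0.2031, 0.0516], 'force': [3.5536, -1.2988, -4.1573], 'wrist_torque': [-0.1156, -0.9375, 0.0462], 'opening': 0.0504, 'q': [-0.5109, 0.0277, 1.9139, -0.0003, 1.1923, -1.8726]}
y heading 78.02 tilt [-1.     -0.0025  0.0073]
need norm [ 0.0111 -0.0014  0.0018]
```

>>> {"name": "apply_moves", "arguments": {"series": [{"jaw": 1, "linear": [0.003, -0.001, 0.002], "roll": 0}, {"jaw": 1, "linear": [0.007, -0.001, 0.002], "roll": 0}, {"jaw": 1, "linear": [0.01, -0.001, 0.002], "roll": 0}, {"jaw": 1, "linear": [0.01, -0.001, 0.002], "roll": 0}]}}

```text
t: 8.48
tool_pos: [0.4677, -0.2039, 0.0453]
orientation: [0.162, 1.558, -0.166]
force: [-0.5, -0.4, -2.6]
opening: 0.0502
```

```bash
python3 st.py .4678 -.2042 .045
```

```text
{'t': 8.475, 'tool_pos': [0.4677, -0.2039, 0.0453], 'force': [-0.5471, -0.3848, -2.6319], 'wrist_torque': [0.0372, -0.1978, -0.0165], 'opening': 0.0502, 'q': [-0.5114, 0.0401, 1.9141, -0.0003, 1.1804, -1.873]}
y heading 78.02 tilt [-1.     -0.0023  0.0065]
need norm [ 0.0005 -0.0005  0.0003]
```

>>> {"name": "apply_moves", "arguments": {"series": [{"jaw": -0.6, "linear": [0, 0, 0], "roll": 0}, {"jaw": -0.6, "linear": [0, 0, 0], "roll": 0}, {"jaw": -0.6, "linear": [0, 0, 0], "roll": 0}, {"jaw": -0.6, "linear": [0, 0, 0], "roll": 0}, {"jaw": -0.6, "linear": [-0.05, 0, 0], "roll": 0}, {"jaw": -0.6, "linear": [-0.15, 0, 0], "roll": 0}, {"jaw": -0.6, "linear": [-0.25, 0, 0], "roll": 0}, {"jaw": -0.6, "linear": [-0.25, 0, 0], "roll": 0}, {"jaw": -0.6, "linear": [-0.25, 0, 0], "roll": 0}]}}

```text
t: 9.6
tool_pos: [0.4667, -0.2033, 0.195]
orientation: [0.162, 1.558, -0.166]
force: [-0.2, -0.1, -0.6]
opening: 0.0746
```

```bash
python3 st.py
python3 - <<'E'
from cube import *
for n in("side","wrist"):
    im,K,W=cam(n);cv2.imwrite(f"pics/{n}5.png",im);np.savez(f"{n}5.npz",K=K,W=W)
p=proj(K,W,[.467,-.204,.072])[0];print(p);x,y=p.astype(int)
g=cv2.cvtColor(im,cv2.COLOR_BGR2GRAY);print(g[y,x-60:x+60:3],g[y-60:y+60:3,x])
r,c=cube(im,K,W,(x-60,y-60,x+60,y+60),.072);print(r)
a=cv2.imread("pics/side5.png")[60:340,180:420];b=im[100:480,120:520]
a=cv2.resize(a,(411,480));b=cv2.resize(b,(389,370));o=np.zeros((480,800,3),np.uint8);o[:,:411]=a;o[:370,411:]=b
cv2.imwrite("pics/c5.png",o)
E
```

```text
{'t': 9.6, 'tool_pos': [0.4667, -0.2033, 0.195], 'force': [-0.2196, -0.0667, -0.6038], 'wrist_torque': [0.0271, -0.1611, 0.0186], 'opening': 0.0746, 'q': [-0.5113, -0.1128, 1.7759, -0.0002, 1.4714, -1.873]}
y heading 78.02 tilt [-1.     -0.0023  0.0067]
[321.04128475 233.7506864 ]
[ 47  51  47  49  45  47  49  51 109 147 136 118 116 114 116 116 114 119
 116  98 115 111 119 119 116 117 117 116 115 117 125 144 129  48  46  53
  47  46  49  50] [ 51 107 119 118 108 223 214 144  86  85  95 116 114 117 116 114 119 118
  76  99 115  76  71  87 119 117 115 115 117 112  60  68  68  69  64  66
  80 125 130 127]
((477.93377685546875, -206.23330688476562), (60.548526763916016, 84.25621795654297), 78.0423355102539)
```

View pics/c5.png

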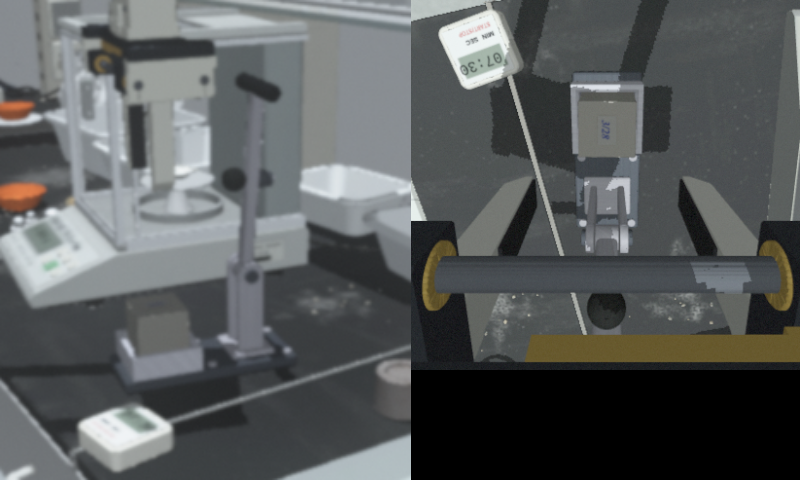

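The cube stands square in the socket and is let go (step 1), with the clamp upright. Next I'll go up and over to get behind the bar with the fingers shut.

>>> {"name": "apply_moves", "arguments": {"series": [{"jaw": 1, "linear": [-0.09, 0, 0], "roll": 0}, {"jaw": 1, "linear": [-0.18, 0, 0], "roll": 0}, {"jaw": 1, "linear": [-0.245, -0.02, 0.02], "roll": 0}, {"jaw": 1, "linear": [-0.245, -0.042, 0.1], "roll": 0}, {"jaw": 1, "linear": [-0.245, -0.042, 0.18], "roll": 0}, {"jaw": 1, "linear": [-0.245, -0.042, 0.242], "roll": 0}, {"jaw": 1, "linear": [-0.245, -0.042, 0.242], "roll": 0}, {"jaw": 1, "linear": [-0.245, -0.042, 0.242], "roll": 0}]}}

```text
t: 10.7
tool_pos: [0.6014, -0.257, 0.3391]
orientation: [0.164, 1.564, -0.165]
force: [-0.1, 0.7, 0.7]
opening: 0.0017
```

```bash
python3 st.py
python3 - <<'E'
from h import *
for n in("side","wrist"):
    im,K,W=cam(n);cv2.imwrite(f"pics/{n}6.png",im);np.savez(f"{n}6.npz",K=K,W=W)
a=cv2.imread("pics/side6.png")[20:300,220:460];b=im[100:480,120:520]
a=cv2.resize(a,(411,480));b=cv2.resize(b,(389,370));o=np.zeros((480,800,3),np.uint8);o[:,:411]=a;o[:370,411:]=b
cv2.imwrite("pics/c6.png",o)
E
```

```text
{'t': 10.7, 'tool_pos': [0.6014, -0.257, 0.3391], 'force': [-0.1162, 0.6655, 0.7201], 'wrist_torque': [0.0261, -0.1431, -0.0395], 'opening': 0.0017, 'q': [-0.4819, 0.2647, 1.1193, -0.0005, 1.7569, -1.8438]}
y heading 78.02 tilt [-1.e+00 -7.e-04  5.e-04]
```

View pics/c6.png

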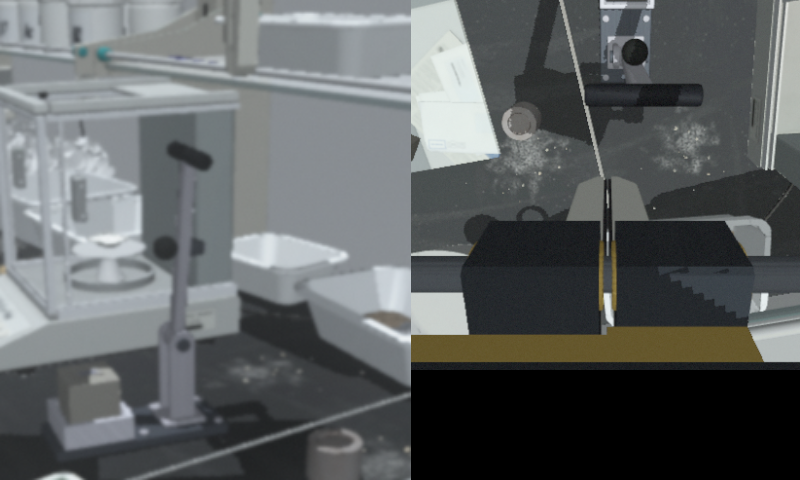

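The bar lies square in the image, from about (304,184) to (419,210) in full pixels, with its centre at (362,197). The fingertips are at (322,285), behind it and 26 mm to its right side.

Run:
```python
from h import *
im=cv2.imread("pics/wrist6.png");d=np.load("wrist6.npz");K,W=d["K"],d["W"];s=read_state()
g=cv2.cvtColor(im,cv2.COLOR_BGR2GRAY);print(g[170:225,400].tolist(),g[170:225,330].tolist())
h=np.radians(-12);ux=np.array([np.cos(h),np.sin(h),0]);uy=np.array([-ux[1],ux[0],0]);o=np.array([.467,-.204,0])
H=o+.09*ux+[0,0,.095]
for v in(194,197,200):
    c,dd=ray(K,W,(362,v));dd=dd[0]
    ts=np.linspace(.1,.5,4001);P=c+ts[:,None]*dd;v2=P-H;r=np.hypot(v2@ux,v2[:,2]);i=np.argmin(abs(r-.175)+10*(P[:,2]<.2));p=P[i]-o
    print(v,"bar cradle",(p@ux).round(4),(p@uy).round(4),p[2].round(4),"theta",np.arctan2(v2[i,2],-(v2[i]@ux)).round(3))
t=np.array(s["tool_pos"])-o;print("tcp cradle",t@ux,t@uy,t[2])
```

```text
[81, 76, 76, 81, 75, 77, 76, 78, 79, 73, 74, 78, 75, 76, 75, 69, 30, 26, 34, 34, 37, 40, 42, 41, 42, 45, 49, 51, 52, 60, 60, 60, 56, 48, 44, 40, 35, 32, 29, 63, 89, 95, 92, 84, 81, 75, 79, 76, 78, 78, 79, 82, 85, 87, 85] [90, 67, 67, 61, 63, 67, 65, 63, 63, 65, 64, 69, 64, 61, 55, 43, 27, 25, 29, 38, 40, 40, 40, 41, 51, 51, 55, 53, 50, 50, 49, 47, 43, 42, 38, 37, 40, 33, 20, 55, 77, 76, 75, 69, 42, 50, 45, 51, 42, 46, 51, 51, 53, 78, 77]
194 bar cradle 0.1012 0.0027 0.2697 theta 1.635
197 bar cradle 0.1032 0.0028 0.2695 theta 1.647
200 bar cradle 0.1053 0.0029 0.2694 theta 1.658
tcp cradle 0.14246167600678336 -0.02399408373572336 0.3410177283416439
```

>>> {"name": "apply_moves", "arguments": {"series": [{"jaw": 1, "linear": [0.07, 0, 0.005], "roll": 0}, {"jaw": 1, "linear": [0.14, 0, 0], "roll": 0}, {"jaw": 1, "linear": [0.14, 0, 0], "roll": 0}, {"jaw": 1, "linear": [0.14, 0, -0.015], "roll": 0}, {"jaw": 1, "linear": [0.14, 0, -0.03], "roll": 0}, {"jaw": 1, "linear": [0.14, 0, -0.045], "roll": 0}, {"jaw": 1, "linear": [0.14, 0, -0.06], "roll": 0}, {"jaw": 1, "linear": [0.14, 0, -0.075], "roll": 0}]}}

```text
t: 11.8
tool_pos: [0.5598, -0.2488, 0.261]
orientation: [0.16, 1.552, -0.168]
force: [8.1, -1.7, 7.1]
opening: 0.0001
```

```bash
cat >> st.py <<'E'
h=np.radians(-12);ux=np.array([np.cos(h),np.sin(h),0]);uy=np.array([-ux[1],ux[0],0]);o=np.array([.467,-.204,0])
t=np.array(s["tool_pos"])-o;f=np.array(s["force"]);print("tcp cradle",(t@ux).round(4),(t@uy).round(4),t[2].round(4),"F",(f@ux).round(1),(f@uy).round(1),f[2].round(1))
E
python3 st.py
```

```text
{'t': 11.8, 'tool_pos': [0.5598, -0.2488, 0.261], 'force': [8.1281, -1.7378, 7.1381], 'wrist_torque': [-0.2779, -1.5377, -0.047], 'opening': 0.0001, 'q': [-0.5022, 0.1373, 1.4041, 0.0005, 1.587, -1.864]}
y heading 78.02 tilt [-0.9999 -0.0033  0.0129]
tcp cradle 0.1001 -0.0245 0.261 F 8.3 -0.0 7.1
```

>>> {"name": "apply_moves", "arguments": {"series": [{"jaw": 1, "linear": [0.003, 0, -0.0175], "roll": 0}, {"jaw": 1, "linear": [0.006, 0, -0.035], "roll": 0}, {"jaw": 1, "linear": [0.01, 0, -0.052], "roll": 0}, {"jaw": 1, "linear": [0.015, 0, -0.069], "roll": 0}, {"jaw": 1, "linear": [0.021, 0, -0.085], "roll": 0}, {"jaw": 1, "linear": [0.027, 0, -0.102], "roll": 0}, {"jaw": 1, "linear": [0.034, 0, -0.1175], "roll": 0}, {"jaw": 1, "linear": [0.043, 0, -0.133], "roll": 0}, {"jaw": 1, "linear": [0.053, 0, -0.148], "roll": 0}, {"jaw": 1, "linear": [0.063, 0, -0.162], "roll": 0}]}}

```text
t: 13.05
tool_pos: [0.467, -0.2298, 0.2251]
orientation: [0.158, 1.545, -0.169]
force: [6.7, -1.3, 4.8]
opening: 0.0003
```

```bash
python3 st.py
python3 - <<'E'
from h import *
for n in("side","wrist"):
    im,K,W=cam(n);cv2.imwrite(f"pics/{n}7.png",im);np.savez(f"{n}7.npz",K=K,W=W)
a=cv2.imread("pics/side7.png")[60:340,160:400];b=im[100:480,120:520]
a=cv2.resize(a,(411,480));b=cv2.resize(b,(389,370));o=np.zeros((480,800,3),np.uint8);o[:,:411]=a;o[:370,411:]=b
cv2.imwrite("pics/c7.png",o)
E
```

```text
{'t': 13.05, 'tool_pos': [0.467, -0.2298, 0.2251], 'force': [6.683, -1.3303, 4.7798], 'wrist_torque': [-0.1411, -1.025, -0.0342], 'opening': 0.0003, 'q': [-0.5572, -0.1106, 1.7193, 0.0019, 1.5119, -1.9192]}
y heading 78.03 tilt [-0.9998 -0.0054  0.0204]
tcp cradle 0.0053 -0.0252 0.2251 F 6.8 0.1 4.8
```

View pics/c7.png

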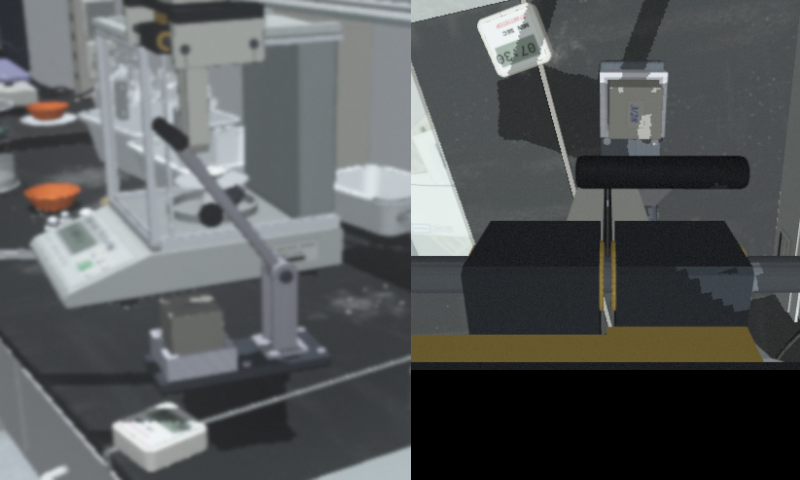

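The clamp is swinging properly and stands near 0.9 rad, with the cube undisturbed. I'll push it a little further, then withdraw and move over the bar's middle.

>>> {"name": "apply_moves", "arguments": {"series": [{"jaw": 1, "linear": [0.012, 0, -0.014], "roll": 0}, {"jaw": 1, "linear": [0.026, 0, -0.027], "roll": 0}, {"jaw": 1, "linear": [0.041, 0, -0.039], "roll": 0}, {"jaw": 1, "linear": [0.056, 0, -0.051], "roll": 0}, {"jaw": 1, "linear": [0.056, 0, -0.051], "roll": 0}, {"jaw": 1, "linear": [0.05, 0, -0.025], "roll": 0}, {"jaw": 1, "linear": [0.0, 0, -0.02], "roll": 0}, {"jaw": 1, "linear": [-0.07, 0, -0.02], "roll": 0}, {"jaw": 1, "linear": [-0.07, 0.025, -0.06], "roll": 0}, {"jaw": 1, "linear": [-0.07, 0.047, -0.09], "roll": 0}, {"jaw": 1, "linear": [-0.07, 0.047, -0.09], "roll": 0}, {"jaw": 1, "linear": [-0.07, 0.047, -0.09], "roll": 0}]}}

```text
t: 14.65
tool_pos: [0.4184, -0.1906, 0.265]
orientation: [0.158, 1.548, -0.169]
force: [0.5, 0.5, -0.3]
opening: 0.0002
```

```bash
python3 st.py
python3 - <<'E'
from h import *
for n in("side","wrist"):
    im,K,W=cam(n);cv2.imwrite(f"pics/{n}8.png",im);np.savez(f"{n}8.npz",K=K,W=W)
a=cv2.imread("pics/side8.png")[60:340,160:400];b=im[100:480,120:520]
a=cv2.resize(a,(411,480));b=cv2.resize(b,(389,370));o=np.zeros((480,800,3),np.uint8);o[:,:411]=a;o[:370,411:]=b
cv2.imwrite("pics/c8.png",o)
E
```

```text
{'t': 14.65, 'tool_pos': [0.4184, -0.1906, 0.265], 'force': [0.4775, 0.4555, -0.2713], 'wrist_torque': [0.0192, -0.1025, -0.0256], 'opening': 0.0002, 'q': [-0.5397, -0.2912, 1.8038, 0.0008, 1.6111, -1.9014]}
y heading 78.02 tilt [-0.9998 -0.0051  0.0172]
tcp cradle -0.0504 0.003 0.265 F 0.4 0.5 -0.3
```

View pics/c8.png

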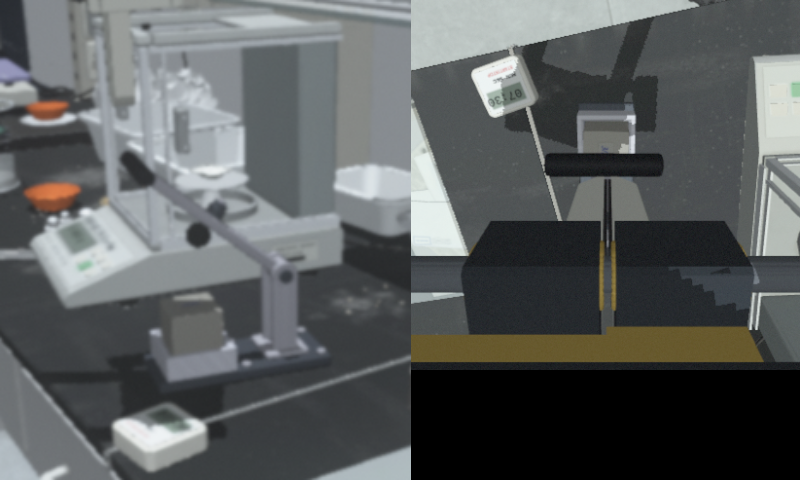

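```bash
cat > bar.py <<'E'
from h import *
im,K,W=cam("wrist")
g=cv2.medianBlur(cv2.cvtColor(im,cv2.COLOR_BGR2GRAY),3)
h=np.radians(-12);ux=np.array([np.cos(h),np.sin(h),0]);uy=np.array([-ux[1],ux[0],0]);o=np.array([.467,-.204,0]);H=o+.09*ux+[0,0,.095]
m=(g<45).astype(np.uint8);m[320:]=0;m[:, :200]=0;m[:,460:]=0
m=cv2.morphologyEx(m,cv2.MORPH_OPEN,np.ones((9,41),np.uint8))
cs=cv2.findContours(m,cv2.RETR_EXTERNAL,cv2.CHAIN_APPROX_NONE)[0]
for q in cs:
    x,y,w,hh=cv2.boundingRect(q);print("box",x,y,w,hh)
    c,dd=ray(K,W,(x+w/2,y+hh/2));P=c+np.linspace(.05,.6,5501)[:,None]*dd[0];v=P-H
    r=np.hypot(v@ux,v[:,2])+10*(v@ux>0);i=np.argmin(abs(r-.175));p=P[i]-o
    print("bar cradle",(p@ux).round(4),(p@uy).round(4),p[2].round(4),"theta",np.arctan2(v[i,2],-(v[i]@ux)).round(3))
E
python3 bar.py
```

```text
box 258 258 121 23
bar cradle 0.0763 -0.004 -0.0794 theta -1.492
```

```bash
sed -i 's/+10\*(v@ux>0)/+10*(v@ux>0)+10*(P[:,2]<.07)/' bar.py; python3 bar.py
```

```text
box 258 258 121 23
bar cradle -0.0429 0.0005 0.209 theta 0.709
```

>>> {"name": "apply_moves", "arguments": {"series": [{"jaw": 1, "linear": [0.05, 0, 0.003], "roll": 0}, {"jaw": 1, "linear": [0.08, 0, 0.001], "roll": 0}, {"jaw": 1, "linear": [0.0935, 0, 0], "roll": 0}, {"jaw": 1, "linear": [0.105, 0, -0.011], "roll": 0}, {"jaw": 1, "linear": [0.1175, 0, -0.02], "roll": 0}, {"jaw": 1, "linear": [0.13, 0, -0.028], "roll": 0}, {"jaw": 1, "linear": [0.143, 0, -0.035], "roll": 0}, {"jaw": 1, "linear": [0.1565, 0, -0.042], "roll": 0}, {"jaw": 1, "linear": [0.17, 0, -0.048], "roll": 0}, {"jaw": 1, "linear": [0.17, 0, -0.048], "roll": 0}]}}

```text
t: 16.1
tool_pos: [0.3908, -0.1854, 0.1617]
orientation: [0.16, 1.55, -0.169]
force: [-0.5, 0.0, 0.1]
opening: 0.0007
```

```bash
python3 st.py;python3 bar.py
```

```text
{'t': 16.1, 'tool_pos': [0.3908, -0.1854, 0.1617], 'force': [-0.4586, 0.009, 0.0691], 'wrist_torque': [0.0385, -0.1554, -0.0509], 'opening': 0.0007, 'q': [-0.5623, -0.3256, 2.0188, 0.0008, 1.4329, -1.9233]}
y heading 77.97 tilt [-0.9999 -0.0046  0.0148]
tcp cradle -0.0784 0.0023 0.1617 F -0.5 -0.1 0.1
box 242 283 49 27
bar cradle -0.0749 -0.0273 0.1536 theta 0.341
```

>>> {"name": "apply_moves", "arguments": {"series": [{"jaw": 1, "linear": [0.008, 0, -0.001], "roll": 0}, {"jaw": 1, "linear": [0.016, 0, -0.002], "roll": 0}, {"jaw": 1, "linear": [0.024, 0, -0.003], "roll": 0}]}}

```text
t: 16.52
tool_pos: [0.389, -0.1852, 0.1477]
orientation: [0.16, 1.551, -0.169]
force: [-8.5, 1.3, 9.6]
opening: 0.0002
```

```bash
python3 st.py;python3 bar.py
python3 - <<'E'
from h import *
im,K,W=cam("side");cv2.imwrite("pics/side9.png",im)
h=np.radians(-12);ux=np.array([np.cos(h),np.sin(h),0]);uy=np.array([-ux[1],ux[0],0]);o=np.array([.467,-.204,0])
for th in(.2,.3,.4,.7):
    P=[o+(.09-.175*np.cos(th))*ux+y*uy+[0,0,.095+.175*np.sin(th)] for y in(-.04,0,.04)];print(th,proj(K,W,P).round(0).tolist())
E
```

```text
{'t': 16.525, 'tool_pos': [0.389, -0.1852, 0.1477], 'force': [-8.5038, 1.2697, 9.5603], 'wrist_torque': [0.3995, 1.3862, -0.0532], 'opening': 0.0002, 'q': [-0.5638, -0.319, 2.0395, 0.0004, 1.4063, -1.9248]}
y heading 77.98 tilt [-0.9999 -0.0048  0.0139]
tcp cradle -0.0802 0.0021 0.1477 F -8.6 -0.5 9.6
box 348 278 47 16
bar cradle -0.0805 0.0292 0.1344 theta 0.227
box 242 278 55 28
bar cradle -0.0792 -0.0257 0.1394 theta 0.257
0.2 [[224.0, 218.0], [219.0, 209.0], [214.0, 201.0]]
0.3 [[226.0, 207.0], [221.0, 199.0], [216.0, 191.0]]
0.4 [[229.0, 196.0], [224.0, 188.0], [219.0, 181.0]]
0.7 [[246.0, 164.0], [240.0, 158.0], [234.0, 152.0]]
```

>>> {"name": "apply_moves", "arguments": {"series": [{"jaw": 1, "linear": [0.003, 0, -0.005], "roll": 0}, {"jaw": 1, "linear": [0.009, 0, -0.006], "roll": 0}, {"jaw": 1, "linear": [0.014, 0, -0.007], "roll": 0}, {"jaw": 1, "linear": [0.018, 0, -0.007], "roll": 0}]}}

```text
t: 17.12
tool_pos: [0.3854, -0.1846, 0.1369]
orientation: [0.159, 1.55, -0.169]
force: [-5.4, 1.7, 8.1]
opening: 0.0006
```

```bash
python3 st.py
```

```text
{'t': 17.125, 'tool_pos': [0.3854, -0.1846, 0.1369], 'force': [-5.3667, 1.6648, 8.0991], 'wrist_torque': [0.2897, 0.6731, 0.0125], 'opening': 0.0006, 'q': [-0.5673, -0.322, 2.0619, 0.0006, 1.386, -1.9285]}
y heading 77.98 tilt [-0.9999 -0.005   0.0149]
tcp cradle -0.0838 0.002 0.1369 F -5.6 0.5 8.1
```

>>> {"name": "apply_moves", "arguments": {"series": [{"jaw": 1, "linear": [0.004, 0, -0.004], "roll": 0}, {"jaw": 1, "linear": [0.008, 0, -0.005], "roll": 0}, {"jaw": 1, "linear": [0.012, 0, -0.005], "roll": 0}]}}

```text
t: 17.5
tool_pos: [0.3837, -0.1844, 0.1307]
orientation: [0.159, 1.548, -0.17]
force: [-0.4, 1.2, 6.2]
opening: 0.0005
```

```bash
python3 st.py
```

```text
{'t': 17.5, 'tool_pos': [0.3837, -0.1844, 0.1307], 'force': [-0.4082, 1.2499, 6.1927], 'wrist_torque': [0.3033, -0.1222, 0.0077], 'opening': 0.0005, 'q': [-0.5697, -0.3248, 2.0759, 0.0013, 1.3723, -1.9311]}
y heading 77.99 tilt [-0.9998 -0.0053  0.0176]
tcp cradle -0.0856 0.0019 0.1307 F -0.7 1.1 6.2
```

>>> {"name": "apply_moves", "arguments": {"series": [{"jaw": 1, "linear": [0.003, 0, -0.003], "roll": 0}, {"jaw": 1, "linear": [0.006, 0, -0.004], "roll": 0}, {"jaw": 1, "linear": [0.009, 0, -0.004], "roll": 0}]}}

```text
t: 17.88
tool_pos: [0.3828, -0.1842, 0.1264]
orientation: [0.158, 1.544, -0.17]
force: [0.8, 1.6, 6.4]
opening: 0.0008
```

```bash
python3 st.py
```

```text
{'t': 17.875, 'tool_pos': [0.3828, -0.1842, 0.1264], 'force': [0.7512, 1.6145, 6.3656], 'wrist_torque': [0.3539, -0.3846, 0.0044], 'opening': 0.0008, 'q': [-0.5714, -0.3274, 2.086, 0.0024, 1.3615, -1.9333]}
y heading 78.0 tilt [-0.9998 -0.0054  0.0209]
tcp cradle -0.0865 0.0019 0.1264 F 0.4 1.7 6.4
```

>>> {"name": "apply_moves", "arguments": {"series": [{"jaw": 1, "linear": [0.003, 0, -0.001], "roll": 0}, {"jaw": 1, "linear": [0.006, 0, -0.001], "roll": 0}, {"jaw": 1, "linear": [0.009, 0, -0.001], "roll": 0}]}}

```text
t: 18.25
tool_pos: [0.3822, -0.184, 0.1213]
orientation: [0.158, 1.545, -0.17]
force: [-4.6, 1.8, 6.8]
opening: 0.0003
```

>>> {"name": "apply_moves", "arguments": {"series": [{"jaw": 1, "linear": [0.003, 0, -0.001], "roll": 0}, {"jaw": 1, "linear": [0.006, 0, -0.001], "roll": 0}, {"jaw": 1, "linear": [0.009, 0, -0.001], "roll": 0}]}}

```text
t: 18.62
tool_pos: [0.3815, -0.1839, 0.1162]
orientation: [0.158, 1.545, -0.169]
force: [-5.3, 1.9, 6.7]
opening: 0.0003
```

```bash
python3 st.py
```

```text
{'t': 18.625, 'tool_pos': [0.3815, -0.1839, 0.1162], 'force': [-5.2585, 1.9043, 6.7009], 'wrist_torque': [0.4424, 0.6567, 0.0071], 'opening': 0.0003, 'q': [-0.5724, -0.3201, 2.0995, 0.0024, 1.3416, -1.9345]}
y heading 78.01 tilt [-0.9998 -0.0052  0.0201]
tcp cradle -0.0878 0.0019 0.1162 F -5.5 0.8 6.7
```

>>> {"name": "apply_moves", "arguments": {"series": [{"jaw": 1, "linear": [0.002, 0, -0.003], "roll": 0}, {"jaw": 1, "linear": [0.005, 0, -0.003], "roll": 0}, {"jaw": 1, "linear": [0.007, 0, -0.003], "roll": 0}]}}

```text
t: 19.0
tool_pos: [0.3809, -0.1838, 0.113]
orientation: [0.158, 1.543, -0.17]
force: [-0.9, 1.1, 7.6]
opening: 0.0006
```

>>> {"name": "apply_moves", "arguments": {"series": [{"jaw": 1, "linear": [0.002, 0, -0.002], "roll": 0}, {"jaw": 1, "linear": [0.005, 0, -0.002], "roll": 0}, {"jaw": 1, "linear": [0.007, 0, -0.002], "roll": 0}]}}

```text
t: 19.38
tool_pos: [0.3806, -0.1838, 0.1097]
orientation: [0.157, 1.541, -0.17]
force: [-1.5, 2.6, 8.4]
opening: 0.0005
```

```bash
python3 st.py
```

```text
{'t': 19.375, 'tool_pos': [0.3806, -0.1838, 0.1097], 'force': [-1.5271, 2.552, 8.4482], 'wrist_torque': [0.3939, 0.0842, 0.0088], 'opening': 0.0005, 'q': [-0.5746, -0.321, 2.1126, 0.0038, 1.3252, -1.9374]}
y heading 78.03 tilt [-0.9997 -0.0054  0.0244]
tcp cradle -0.0887 0.0018 0.1097 F -2.0 2.2 8.4
```

>>> {"name": "apply_moves", "arguments": {"series": [{"jaw": 1, "linear": [0.002, 0, -0.002], "roll": 0}, {"jaw": 1, "linear": [0.005, 0, -0.002], "roll": 0}, {"jaw": 1, "linear": [0.007, 0, -0.002], "roll": 0}]}}

```text
t: 19.75
tool_pos: [0.3804, -0.1837, 0.1064]
orientation: [0.157, 1.539, -0.17]
force: [-1.4, 2.0, 8.9]
opening: 0.0006
```

>>> {"name": "apply_moves", "arguments": {"series": [{"jaw": 1, "linear": [0.002, 0, -0.002], "roll": 0}, {"jaw": 1, "linear": [0.004, 0, -0.002], "roll": 0}, {"jaw": 1, "linear": [0.006, 0, -0.002], "roll": 0}]}}

```text
t: 20.12
tool_pos: [0.3802, -0.1837, 0.1039]
orientation: [0.156, 1.537, -0.17]
force: [-2.2, 2.6, 8.5]
opening: 0.0004
```

```bash
python3 st.py
```

```text
{'t': 20.125, 'tool_pos': [0.3802, -0.1837, 0.1039], 'force': [-2.2157, 2.5998, 8.5298], 'wrist_torque': [0.4047, 0.0508, 0.0367], 'opening': 0.0004, 'q': [-0.5762, -0.3204, 2.1233, 0.0053, 1.3102, -1.9398]}
y heading 78.05 tilt [-0.9996 -0.0055  0.0285]
tcp cradle -0.0891 0.0018 0.1039 F -2.7 2.1 8.5
```

>>> {"name": "apply_moves", "arguments": {"series": [{"jaw": 1, "linear": [0.002, 0, -0.002], "roll": 0}, {"jaw": 1, "linear": [0.004, 0, -0.002], "roll": 0}, {"jaw": 1, "linear": [0.006, 0, -0.002], "roll": 0}]}}

```text
t: 20.5
tool_pos: [0.3801, -0.1837, 0.1014]
orientation: [0.156, 1.535, -0.17]
force: [-1.5, 1.6, 9.7]
opening: 0.0002
```

>>> {"name": "apply_moves", "arguments": {"series": [{"jaw": 1, "linear": [0.002, 0, -0.002], "roll": 0}, {"jaw": 1, "linear": [0.004, 0, -0.002], "roll": 0}, {"jaw": 1, "linear": [0.005, 0, -0.002], "roll": 0}]}}

```text
t: 20.88
tool_pos: [0.3801, -0.1837, 0.0995]
orientation: [0.156, 1.532, -0.17]
force: [-1.2, 2.6, 10.1]
opening: 0.0004
```

```bash
python3 st.py
```

```text
{'t': 20.875, 'tool_pos': [0.3801, -0.1837, 0.0995], 'force': [-1.163, 2.6214, 10.0941], 'wrist_torque': [0.511, 0.0431, 0.0334], 'opening': 0.0004, 'q': [-0.5778, -0.3212, 2.1323, 0.007, 1.2976, -1.9421]}
y heading 78.06 tilt [-0.9994 -0.0056  0.033 ]
tcp cradle -0.0893 0.0018 0.0995 F -1.7 2.3 10.1
```

>>> {"name": "apply_moves", "arguments": {"series": [{"jaw": 1, "linear": [0.002, 0, -0.002], "roll": 0}, {"jaw": 1, "linear": [0.004, 0, -0.002], "roll": 0}, {"jaw": 1, "linear": [0.005, 0, -0.002], "roll": 0}]}}

```text
t: 21.25
tool_pos: [0.38, -0.1837, 0.0978]
orientation: [0.155, 1.53, -0.17]
force: [-2.5, 3.2, 11.3]
opening: 0.0005
```

>>> {"name": "apply_moves", "arguments": {"series": [{"jaw": 1, "linear": [0.002, 0, -0.002], "roll": 0}, {"jaw": 1, "linear": [0.004, 0, -0.002], "roll": 0}, {"jaw": 1, "linear": [0.005, 0, -0.002], "roll": 0}]}}

```text
t: 21.62
tool_pos: [0.38, -0.1837, 0.0962]
orientation: [0.155, 1.528, -0.17]
force: [-3.5, 3.8, 13.2]
opening: 0.0006
```

```bash
python3 st.py
```

```text
{'t': 21.625, 'tool_pos': [0.38, -0.1837, 0.0962], 'force': [-3.5103, 3.7899, 13.1523], 'wrist_torque': [0.6944, 0.3159, 0.0476], 'opening': 0.0006, 'q': [-0.5794, -0.3228, 2.1401, 0.0087, 1.2872, -1.9445]}
y heading 78.08 tilt [-0.9993 -0.0057  0.0376]
tcp cradle -0.0893 0.0018 0.0962 F -4.2 3.0 13.2
```

>>> {"name": "apply_moves", "arguments": {"series": [{"jaw": 1, "linear": [0.002, 0, -0.001], "roll": 0}, {"jaw": 1, "linear": [0.004, 0, -0.001], "roll": 0}, {"jaw": 1, "linear": [0.004, 0, -0.001], "roll": 0}]}}

```text
t: 22.0
tool_pos: [0.3801, -0.1837, 0.0951]
orientation: [0.155, 1.527, -0.17]
force: [-4.5, 4.0, 13.9]
opening: 0.0007
```

```bash
python3 st.py
```

```text
{'t': 22.0, 'tool_pos': [0.3801, -0.1837, 0.0951], 'force': [-4.5049, 4.0275, 13.9136], 'wrist_torque': [0.7288, 0.6347, 0.0199], 'opening': 0.0007, 'q': [-0.5797, -0.3225, 2.142, 0.0092, 1.2839, -1.9452]}
y heading 78.09 tilt [-0.9992 -0.0056  0.0387]
tcp cradle -0.0892 0.0018 0.0951 F -5.2 3.0 13.9
```

The bar reads 13.9 N, which gives about 13 N on the cube by my estimate. Now I'll let go.

>>> {"name": "apply_moves", "arguments": {"series": [{"jaw": 1, "linear": [-0.01, 0, 0], "roll": 0}, {"jaw": 1, "linear": [-0.03, 0, 0], "roll": 0}, {"jaw": 1, "linear": [-0.1, 0, 0], "roll": 0}, {"jaw": 1, "linear": [-0.2, 0, 0], "roll": 0}, {"jaw": 1, "linear": [-0.27, 0, 0.1], "roll": 0}, {"jaw": 1, "linear": [-0.27, 0, 0.1], "roll": 0}, {"jaw": 1, "linear": [-0.27, 0, 0.1], "roll": 0}, {"jaw": 1, "linear": [-0.27, 0, 0.1], "roll": 0}]}}

```text
t: 23.0
tool_pos: [0.4314, -0.1933, 0.2574]
orientation: [0.156, 1.53, -0.169]
force: [-0.1, 0.1, 0.0]
opening: 0.0002
```

```bash
python3 st.py
python3 - <<'E'
from h import *
for n in("side","wrist"):
    im,K,W=cam(n);cv2.imwrite(f"pics/{n}10.png",im);np.savez(f"{n}10.npz",K=K,W=W)
a=cv2.imread("pics/side10.png")[140:340,180:380];b=im[60:440,120:520]
a=cv2.resize(a,(480,480),interpolation=cv2.INTER_CUBIC);b=cv2.resize(b,(320,304));o=np.zeros((480,800,3),np.uint8);o[:,:480]=a;o[:304,480:]=b
cv2.imwrite("pics/c10.png",o)
E
```

```text
{'t': 23.0, 'tool_pos': [0.4314, -0.1933, 0.2574], 'force': [-0.1308, 0.1449, 0.0348], 'wrist_torque': [0.0136, -0.1297, -0.0144], 'opening': 0.0002, 'q': [-0.5353, -0.2717, 1.8018, 0.007, 1.5764, -1.8982]}
y heading 78.1 tilt [-0.9994 -0.0047  0.0355]
tcp cradle -0.037 0.0031 0.2574 F -0.2 0.1 0.0
```

View pics/c10.png

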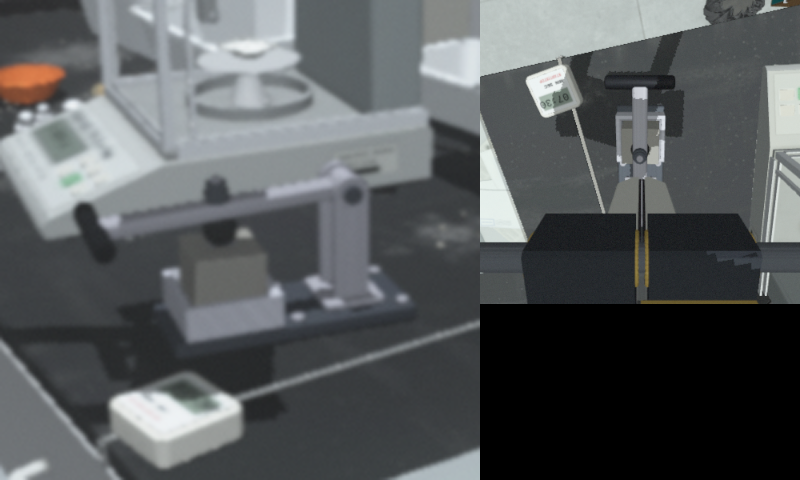

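The clamp is closed on the cube with the foot seated, the cube sits square and lower than before, and the timer hasn't moved. I'll check the drop numerically.

Run:
```python
from h import *
d=np.load("side10.npz");K,W=d["K"],d["W"]
h=np.radians(-12);ux=np.array([np.cos(h),np.sin(h),0]);uy=np.array([-ux[1],ux[0],0]);o=np.array([.467,-.204,0])
for z in(.072,.064):print(z,proj(K,W,[o-.015*ux-.025*uy+[0,0,z],o+.015*ux-.025*uy+[0,0,z],o-.034*ux-.034*uy+[0,0,.036]]).round(1).tolist())
a=cv2.cvtColor(cv2.imread("pics/side5.png"),6).astype(np.float32);b=cv2.cvtColor(cv2.imread("pics/side10.png"),6).astype(np.float32)
for u in(263,268,284,288):print(u,a[225:270,u].astype(int).tolist(),"\n   ",b[225:270,u].astype(int).tolist())
# vertical displacement of the top edge (front face / top face boundary)
for u0,u1 in((262,270),(280,286)):
  for n,i in(("before",a),("after",b)):
    p=cv2.GaussianBlur(i,(1,3),0)[225:262,u0:u1].mean(1);g=np.diff(p);k=g.argmin();
    y=g[k-1:k+2];den=y[0]-2*y[1]+y[2];print(u0,n,225+k+.5+.5*(y[0]-y[2])/den,g[k])
```

```text
0.072 [[266.6, 243.3], [284.7, 240.6], [257.5, 268.0]]
0.064 [[266.8, 247.9], [284.9, 245.1], [257.5, 268.0]]
263 [146, 145, 143, 131, 106, 78, 70, 76, 82, 85, 85, 84, 84, 84, 83, 83, 83, 84, 86, 92, 101, 103, 106, 105, 105, 105, 105, 105, 104, 105, 104, 105, 105, 104, 103, 104, 103, 104, 103, 103, 104, 107, 113, 126, 137] 
    [100, 107, 117, 122, 120, 117, 112, 100, 80, 68, 65, 67, 72, 78, 79, 80, 81, 80, 80, 81, 81, 81, 83, 90, 98, 102, 102, 103, 103, 102, 103, 103, 102, 102, 101, 102, 102, 103, 101, 103, 102, 104, 112, 123, 134]
268 [145, 143, 134, 112, 84, 74, 74, 79, 82, 85, 83, 83, 80, 77, 81, 81, 84, 87, 95, 104, 105, 105, 104, 105, 104, 104, 104, 105, 103, 105, 104, 103, 103, 103, 104, 104, 103, 103, 104, 102, 105, 110, 121, 133, 138] 
    [91, 112, 122, 119, 117, 111, 97, 72, 51, 44, 43, 43, 42, 41, 44, 47, 56, 68, 77, 78, 79, 83, 85, 92, 100, 102, 102, 101, 102, 101, 102, 102, 102, 101, 101, 102, 102, 101, 102, 102, 104, 109, 117, 130, 135]
284 [122, 89, 68, 67, 69, 69, 68, 70, 73, 76, 79, 83, 83, 84, 83, 85, 93, 101, 104, 104, 104, 104, 104, 104, 104, 104, 103, 104, 104, 
[... 225 characters left out ...]
101, 102, 101, 102, 102, 102, 102, 105, 115, 130, 137, 140, 141, 140]
288 [103, 75, 68, 69, 68, 68, 68, 67, 66, 68, 67, 67, 68, 73, 76, 82, 90, 98, 101, 102, 101, 103, 104, 107, 107, 104, 103, 102, 103, 104, 104, 102, 102, 102, 103, 101, 104, 107, 114, 126, 135, 138, 138, 140, 141] 
    [114, 111, 103, 87, 74, 69, 66, 65, 67, 66, 67, 67, 67, 67, 66, 67, 69, 73, 76, 80, 89, 98, 102, 102, 102, 102, 102, 101, 101, 102, 100, 100, 100, 101, 101, 100, 101, 103, 112, 124, 134, 136, 137, 138, 138]
262 before 228.5286103542894 -22.5
262 after 232.10080644488335 -18.0625Traceback (most recent call last):
  File "<stdin>", line 11, in <module>
IndexError: index 0 is out of bounds for axis 0 with size 0
```

The cube's top edge dropped about 4.7 px (4.1–5.3 over four columns), against 4.6 px predicted for the full 8 mm, so it's home. Handing in.

```bash
python3 -c "
from plant import *
print(close_job())"
```

```text
the job is handed in; nothing more can be done
None
```

The cube is in the socket, driven home and held under the closed clamp, and the job is handed in at about 23 s. `close_job()` gives no verdict, so this rests on my own checks.

**What I did:**
- I gripped the cube, set it square in the socket and released it while the clamp stood open.
- I pushed the clamp over with closed fingers behind the cross bar, then pressed the bar down from above in small steps.
- The vertical press peaked at 13.9 N at a reading. Force was only read at the end of each call.
- I then lifted clear; the wrist force reads about 0 N.

**Last checks:**
- **Cube home:** between the side pictures before and after pressing, its top edge dropped about 4.7 px. The full 8 mm predicts 4.6 px. The four columns I measured ranged from 4.1 to 5.3 px.
- **Clamp:** it stays closed with its foot on the cube, which still sits square. The timer looks unmoved.
- **Grip:** I did not measure it directly. From 13.9 N less roughly 7 N of hinge friction, I estimate about 13 N on the cube.

**What failed or disagreed:**
- **Side force:** friction at the bar added up to about 9 N sideways early on and about 6 N at the end, so the total push at the end was about 15 N.
- **Tool tilt:** the tool had tilted about 0.04 rad by the end of the press.
- **Edge script:** the automatic edge fit in my last script failed, so I read the drop from its printed grey values instead.
- **Drum:** I did not check it again at the end, though no move went near it after the cube was lifted.

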